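Feed the filter box down the counting lane

ROBOT

A 6-joint arm with a two-finger parallel gripper is mounted at the origin on a cart in front of the work surface, level with it; the furniture and walls round the work are solid. World frame = base frame: x ahead of the robot, y to its left, z up, the work surface at z = 0. Lengths are in m, angles in rad, forces in N, time in s.
With the tool pointing down it reaches from about 0.275 to 0.75 m from the base axis. Payload 10.2 kg.
Tool frame: the origin (TCP) lies midway between the tips of the shut fingers; the grasp point (between the pads) lies 19 mm behind it; y points along the fingers, x is the direction in which the jaws open and shut, and the axes are right-handed (so a half turn about y gives the same grasp; the last joint's range is limited). The gripper opens to 88 mm and grips with 3 to 60 N. Pads are 18 mm wide; open, the fingers measure 123 mm over their backs; the gripper's body (75 mm by 187 mm) begins 45 mm behind the grasp point.
Start: joints at [1.113, 0.313, 1.498, -0, 1.331, -0.223], TCP at [0.122, 0.511, 0.201] pointing down, gripper open.
Joint ranges: [-2.94, 2.94], [-0.97, 2.17], [0.19, 2.56], [-1.23, 4.37], [0.02, 3.11], [-2.88, 2.88]. Speed limits (rad/s): [2.39, 2.39, 3.01, 3.14, 3.14, 3.14].

INTERFACE

Orientations are given as a 3x3 rotation matrix whose columns are the frame's x, y, z axes.
In Python, from cell import arm gives the robot as it stands. Calls block until the motion is done:
- arm.move_ptp(position, orientation): joint-space move of the TCP to a pose.
- arm.movel(position, attitude=None, speed=0.15, guard=None): straight line of the TCP; attitude=None keeps the orientation; speed is the mean speed in m/s. With guard (N) it stops when the force on the tool has changed by that much, and returns True; else False.
- arm.move_j(angles): joint-space move.
- arm.set_gripper(opening, grip_force=None): finger opening in m; grip_force is the grip in N (None keeps the last); returns when the fingers have stopped.
- arm.sleep(seconds).
- arm.ik(position, orientation): joint angles nearest the present ones, or None.
- arm.read_state(): the state.
- arm.camera(name): name is "side" or "top"; returns a dict with "frame" (480x640x3 uint8, red, green, blue), "z_map" (480x640 float32, m along the optical axis (not along the pixel's ray), 0 where there is no reading), "K" (3x3 intrinsics, pixels), "R" (3x3) and "t" (3): a world point X has camera coordinates R X + t. Camera axes: x right, y down, z forward; pixel columns grow to the right and rows downward; lengths in m; the calibration is good to about 2 mm. A picture is of the moment at which its call begins.
A pose or a line that the arm cannot do raises arm.IKError and nothing moves.
- arm.sign_off(): hands the job in, once; it reports no verdict.
The state is a dict: "time": time; "qpos": joint angles; "qvel": joint speeds; "joint_torque": joint torques, N m; "ee_pos": TCP position; "tool_rot": TCP orientation; "wrist_force": force on the tool from outside, world axes, zero at the start; "ft_torque": the same for the moment, N m; "opening": finger opening in m.
Only numpy, scipy, OpenCV 4.12 (cv2) and the standard library are available. Lean on these libraries where they do the work, as an engineer would, in place of code of your own. Each camera call takes 0.05 s, during which the arm holds its last target.

TASK

Push the flat box of filter papers along the worktop into the open mouth of the metal lane and on between its two guide rails until it lies flat against the end stop. The rails carry light barriers that must keep their alignment, so neither the box nor the robot may touch a rail; push the box with the fingers only, keeping it flat on the worktop (no lifting or carrying), and leave the other things where they stand. Finish with the robot clear of everything.

Things in the scene. Friction and masses are not known exactly. Their poses are not given: they have to be found in the camera images.
- filter_box: Flat square box of filter papers, 118 x 118 x 34 mm, white with a blue lid, 0.08 to 0.17 kg, lying loose on the worktop in front of the lane's mouth and usually out of line and askew to it. Origin: centre of its underside; z up, x and y square to its side faces.
- dock: The lane, bolted down: two dark steel guide rails 144 mm apart (free width), open at the mouth and above, closed at the far end by a stop block. No floor: the box slides on the worktop, z = 0. Origin: on the worktop, middle of the mouth between the rail ends; x runs down the lane (pushing direction, towards the robot's right, up to 0.2 rad off), y left of that (away from the robot), z up.
- stop_face (a point): Middle of the flat face of the dark steel stop block, on the worktop, at dock x = +200 mm, y = 0. The block is as wide as the whole lane and 30 mm high; a small grey housing 40 mm high stands behind it. With the box home, its centre is 59 mm before this point.
- rail_left: Guide rail on the +y side of the lane (the one farther from the robot): straight bar 200 mm long, 12 mm wide, 26 mm high; low bolted feet (5 mm high) stand out 17 mm on its outer side only. Origin: on the worktop at its mouth end, middle of its width, at dock y = +78 mm; axes as the dock's.
- rail_right: Guide rail on the -y side of the lane (the one nearer the robot): the same bar, mirrored. Origin: on the worktop at its mouth end, middle of its width, at dock y = -78 mm; axes as the dock's.
- dish: Small round culture dish with lid, 58 mm across, 14 mm high, near the front edge. Bystander: leave it where it stands. Origin: centre of its underside.
- tape_roll: Roll of label tape lying flat, 73 mm across, 19 mm high, near the front edge at the left. Bystander: leave it where it stands. Origin: centre of its underside.
- white_capped_bottle: Small reagent bottle with a white cap, 48 mm across, 76 mm high, behind the work. Bystander: leave it where it stands. Origin: centre of its underside.
- blue_capped_bottle: Small reagent bottle with a blue cap, 52 mm across, 86 mm high, behind the work. Bystander: leave it where it stands. Origin: centre of its underside.
- wash_bottle: Wash bottle with a bent spout, 68 x 110 mm, 207 mm high, far left. Bystander: leave it where it stands. Origin: centre of its underside.
- marker: Marker pen lying flat, 14 x 128 x 16 mm, at the back, in front of the tube rack. Bystander: leave it where it stands. Origin: centre of its underside.

How it is judged:
By the outcome, as a careful person would: the job done as asked, in the order asked, and still so for the second after the job is handed in, with the robot touching nothing.
It also fails if it takes over 72 s, if anything falls off the work surface, if the arm or the gripper's body presses on something with over 40 N, if the wrist force passes 120 N, or if a joint passes its speed limit or range.

## Working session

There is one attempt and no reset: what is moved stays moved. The work goes in short steps, each a Python script; the robot and the scene stay as the last script left them, time stands still between calls to the robot, and variables do not carry over. Pictures are saved under pics/ and viewed, and the job is handed in when it is done.

```bash
ls; mkdir -p pics; python3 - <<'E'
from cell import arm
import cv2,numpy as np
for n in ("top","side"):
    c=arm.camera(n); cv2.imwrite(f"pics/{n}0.png",c["frame"][:,:,::-1]); np.savez(f"{n}0.npz",**c)
    print(n,c["K"].tolist(),c["R"].round(4).tolist(),c["t"].round(4).tolist(), (-c["R"].T@c["t"]).round(3))
s=arm.read_state(); print(s["time"],s["tool_rot"],s["opening"])
E
```

```text
pics
top [[490.76615835681713, 0.0, 325.3223358215976], [0.0, 490.76615835681713, 233.12565231867174], [0.0, 0.0, 1.0]] [[-0.0219, -0.9997, -0.0061], [-0.977, 0.0227, -0.212], [0.2121, 0.0013, -0.9772]] [0.0593, 0.5862, 1.0483] [0.352 0.045 1.149]
side [[576.6468039897038, 0.0, 321.7236692192139], [0.0, 576.6468039897038, 246.82604314105393], [0.0, 0.0, 1.0]] [[0.4982, -0.867, -0.0024], [-0.7408, -0.4242, -0.5208], [0.4505, 0.2613, -0.8537]] [-0.2397, 0.4591, 0.9782] [ 0.019 -0.269  1.074]
0.1 [[ 2.32649263e-01 -4.68801517e-04 -9.72560590e-01]
 [ 9.72560121e-01 -9.81707750e-04  2.32649624e-01]
 [-1.06383677e-03 -9.99999408e-01  2.27544076e-04]] 0.08798295885210844
```

View pics/top0.png

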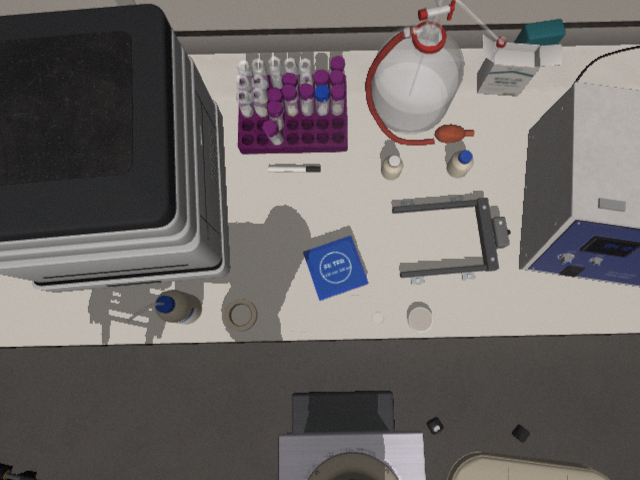

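View pics/side0.png

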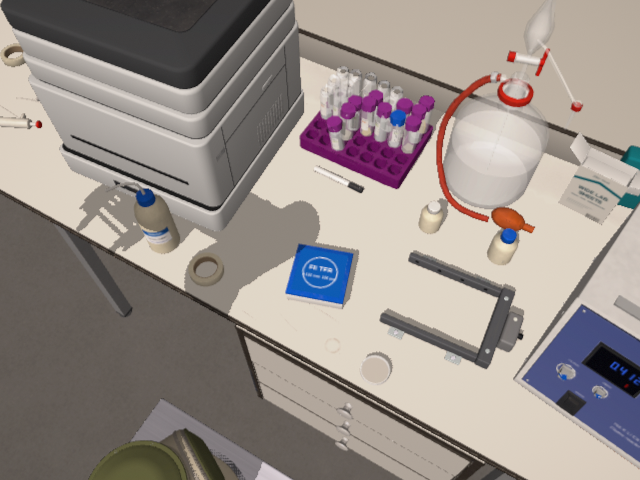

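```bash
cat > h.py <<'E'
import numpy as np,cv2
from cell import arm
def ray(c,uv,z):
    uv=np.atleast_2d(np.asarray(uv,float)); K,R,t=c["K"],c["R"],c["t"]
    d=np.c_[(uv-[K[0,2],K[1,2]])/K[0,0],np.ones(len(uv))]@R; o=-R.T@t
    return (o+d*((z-o[2])/d[:,2:3]))
def wpts(c):
    K=c["K"]; v,u=np.mgrid[:480,:640]; z=c["z_map"]
    P=np.stack([(u-K[0,2])/K[0,0]*z,(v-K[1,2])/K[1,1]*z,z],-1)
    return (P-c["t"])@c["R"]
def box(c,roi=None):
    hsv=cv2.cvtColor(c["frame"],cv2.COLOR_RGB2HSV); W=wpts(c)
    m=((hsv[...,0]>95)&(hsv[...,0]<125)&(hsv[...,1]>130)&(hsv[...,2]>60)).astype(np.uint8)
    ok=(abs(W[...,2]-.034)<.015)&(W[...,1]>-.45)&(W[...,0]>.2)&(W[...,0]<.65)
    m=m*ok.astype(np.uint8); m=cv2.morphologyEx(m,cv2.MORPH_CLOSE,np.ones((9,9)))
    cs,_=cv2.findContours(m,cv2.RETR_EXTERNAL,cv2.CHAIN_APPROX_NONE)
    k=max(cs,key=cv2.contourArea)[:,0]
    P=ray(c,k,.034)[:,:2]*1000
    (cx,cy),(w,h),a=cv2.minAreaRect(P.astype(np.float32))
    return np.array([cx,cy])/1000,(w,h),a,np.median(W[m>0][:,2])
E
python3 - <<'E'
from h import *
for n in("top","side"):
    c=dict(np.load(n+"0.npz")); print(n,box(c))
    W=wpts(c); g=c["frame"].max(-1)
    # rail/stop tops
    ok=(g<100)&(W[...,2]>.012)&(W[...,2]<.05)&(W[...,0]>.25)&(W[...,0]<.6)&(W[...,1]<-.03)&(W[...,1]>-.4)
    n_,l,s,ce=cv2.connectedComponentsWithStats(ok.astype(np.uint8))
    for i in range(1,n_):
        if s[i,4]>60: print(s[i],np.median(W[l==i][:,2]),W[l==i].min(0),W[l==i].max(0))
    im=c["frame"].copy(); im[ok]=[255,0,0]
    cv2.imwrite(f"pics/mask_{n}.png",cv2.resize(im[130:380,240:560] ,None,fx=2.4,fy=2.4,interpolation=cv2.INTER_NEAREST)[:,:,::-1])
E
```

```text
top (array([0.51363239, 0.02557141]), (116.65452575683594, 116.86935424804688), 17.911325454711914, np.float64(0.0344630808130412))
[ 400  226  111   51 1210] 0.02796797419501916 [ 0.49018513 -0.38774458  0.01217551] [ 0.59993603 -0.12531645  0.04497115]
side (array([0.51152655, 0.02227107]), (119.32994842529297, 116.83621215820312), 17.95706558227539, np.float64(0.03392754489814466))
[ 381  313  127   54 1512] 0.026923418558299887 [ 0.48836774 -0.35278083  0.01202531] [ 0.59990218 -0.12879501  0.04211021]
```

```bash
ls pics
```

```text
mask_side.png
mask_top.png
side0.png
top0.png
```

View pics/mask_top.png

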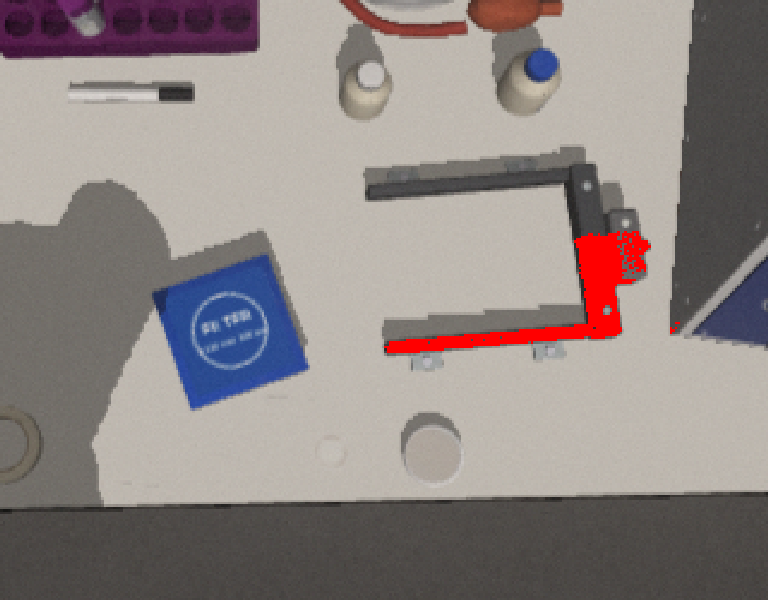

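View pics/mask_side.png

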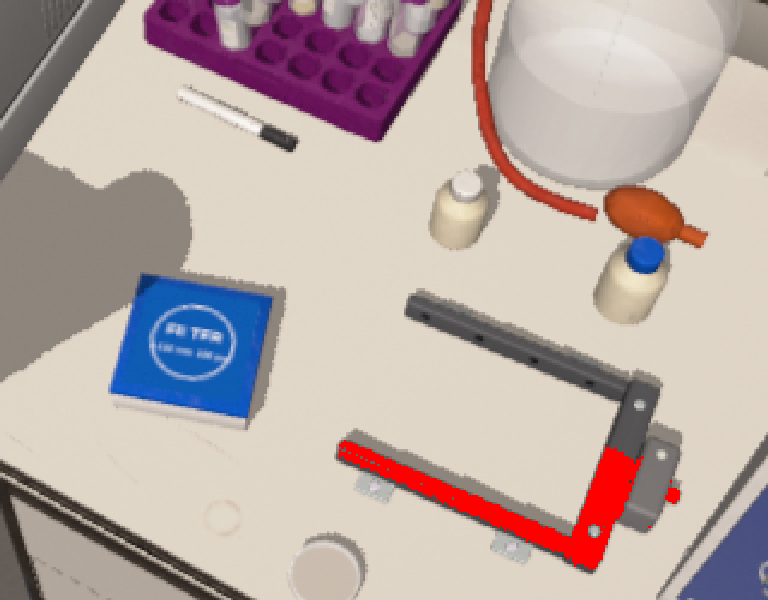

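```bash
cat >> h.py <<'E'
def dock(c,dbg=None):
    W=wpts(c); g=c["frame"].max(-1)
    ok=(g<115)&(W[...,2]>.021)&(W[...,2]<.036)&(W[...,0]>.4)&(W[...,0]<.75)&(W[...,1]<-.03)&(W[...,1]>-.4)
    n_,l,s,ce=cv2.connectedComponentsWithStats(ok.astype(np.uint8),connectivity=8)
    i=1+np.argmax(s[1:,4]); ok=cv2.morphologyEx(ok.astype(np.uint8),cv2.MORPH_OPEN,np.ones((2,2)))>0
    v,u=np.nonzero(ok); P=ray(c,np.c_[u,v],.026)[:,:2]; P4=ray(c,np.c_[u,v],.030)[:,:2]
    ex=np.array([0,-1.])
    for it in range(4):
        ey=np.array([-ex[1],ex[0]])
        a,b=P@ex,P@ey
        if it==0: mid=(np.percentile(b,1)+np.percentile(b,99))/2; end=np.percentile(a,99); 
        far=(b>mid+.05)&(a<end-.06)&(abs(b-mid-.078)<.02+.02*(it==0)); near=(b<mid-.05)&(a<end-.06)&(abs(b-mid+.078)<.02+.02*(it==0))
        L=[]
        for m in(far,near):
            vx,vy,x0,y0=cv2.fitLine(P[m].astype(np.float32),cv2.DIST_HUBER,0,.001,.001).ravel()
            d=np.array([vx,vy]); d*=np.sign(d@ex); L.append((d,np.array([x0,y0])))
        ex=L[0][0]+L[1][0]; ex/=np.linalg.norm(ex); ey=np.array([-ex[1],ex[0]])
        b1,b2=[q[1]@ey for q in L]; mid=(b1+b2)/2
        end=np.percentile(P@ex,99)
    a,b=P@ex,P@ey
    mf=np.percentile(a[abs(b-b1)<.009],.5); mn=np.percentile(a[abs(b-b2)<.009],.5)
    m=abs(b-mid)<.05; a4=P4[m]@ex; a4=a4[a4>np.median(a4)-.03]
    if dbg: im=c["frame"].copy(); im[ok]=[255,0,0]; cv2.imwrite(dbg,cv2.resize(im[130:400,340:560],None,fx=2.2,fy=2.2,interpolation=0)[:,:,::-1])
    return dict(ex=ex,ang=[np.degrees(np.arctan2(*q[0][::-1])) for q in L],gap=b1-b2,mid=mid,mouth=(mf,mn),stop=np.percentile(a4,[1,99]),O=ex*(mf+mn)/2+ey*mid)
E
python3 - <<'E'
from h import *
for n in("top","side"):
    c=dict(np.load(n+"0.npz")); print(n,dock(c,f"pics/d_{n}.png"))
E
```

```text
top {'ex': array([ 0.06534842, -0.9978625 ], dtype=float32), 'ang': [np.float32(-86.31162), np.float32(-86.19466)], 'gap': np.float32(0.15527496), 'mid': np.float32(0.5602825), 'mouth': (np.float64(0.16045762840438654), np.float64(0.16161209396217677)), 'stop': array([0.35676871, 0.41900905]), 'O': array([ 0.56960833, -0.12407708])}
side {'ex': array([ 0.06673714, -0.9977706 ], dtype=float32), 'ang': [np.float32(-86.074745), np.float32(-86.27205)], 'gap': np.float32(0.15526089), 'mid': np.float32(0.5606597), 'mouth': (np.float64(0.16617730148925777), np.float64(0.165975378590106)), 'stop': array([0.36123488, 0.42460159]), 'O': array([ 0.57049326, -0.12828927])}
```

```bash
python3 -c "
import cv2,numpy as np
a=cv2.imread('pics/d_top.png');b=cv2.imread('pics/d_side.png');cv2.imwrite('pics/d.png',cv2.resize(np.hstack([a,b]),(800,490)))"
```

```text
(no output)
```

View pics/d.png

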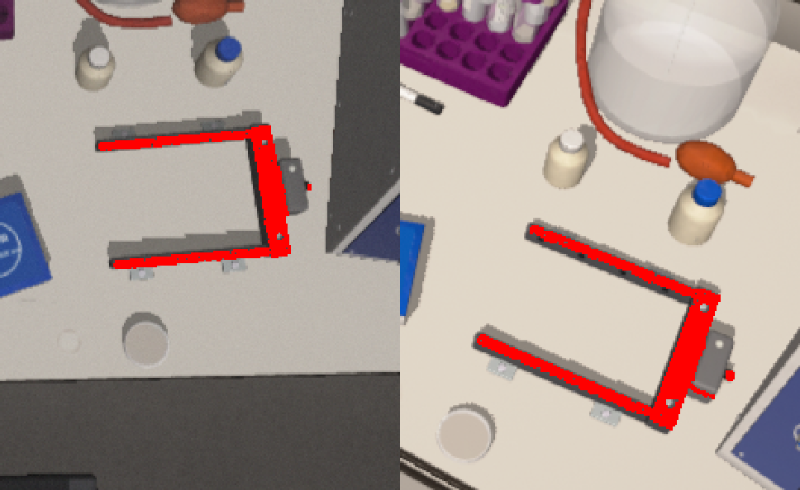

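```bash
python3 - <<'E'
from h import *
c=dict(np.load("top0.npz")); s=dict(np.load("side0.npz"))
W=wpts(c)
ex=np.array([.066,-.9978]);ey=np.array([.9978,.066]);O=np.array([.570,-.1262])
D=(W[...,:2]-O)@np.c_[ex,ey]
# things by height>0.04 near lane
z=W[...,2]
for lo,hi,name in((.04,.2,"mid"),(.2,.8,"tall")):
    m=(z>lo)&(z<hi)&(W[...,0]>.25)&(W[...,0]<.95)
    n,l,st,ce=cv2.connectedComponentsWithStats(m.astype(np.uint8))
    for i in range(1,n):
        if st[i,4]>40:
            q=D[l==i]; w=W[l==i]
            print(name,st[i],"dock",q.min(0).round(3),q.max(0).round(3),"world",w.min(0).round(3),w.max(0).round(3))
print("bottle caps dock", [((ray(c,[p],h)[0,:2]-O)@np.c_[ex,ey]).round(3) for p,h in(((395,160),.076),((466,157),.086))])
print("dish,tape world",ray(c,[(419,317),(240,315)],.015).round(3))
E
```

```text
mid [ 365   53  100   78 4852] dock [-0.054  0.268] [0.167 0.381] world [ 0.841 -0.269  0.04 ] [ 0.95 -0.05  0.2 ]
mid [504  66  36  24 440] dock [0.286 0.351] [0.35  0.362] world [ 0.942 -0.452  0.04 ] [ 0.95  -0.388  0.139]
mid [ 236   71  110   74 4200] dock [-0.349  0.252] [-0.097  0.403] world [ 0.803 -0.006  0.04 ] [0.95  0.245 0.139]
mid [   8   80  220  212 6688] dock [-0.825 -0.046] [-0.399  0.374] world [0.473 0.271 0.04 ] [0.916 0.696 0.2  ]
mid [ 522   96  118  190 7937] dock [ 0.269 -0.149] [0.52  0.255] world [ 0.456 -0.654  0.04 ] [ 0.848 -0.4    0.2  ]
mid [439 124  25  15 237] dock [0.125 0.238] [0.184 0.276] world [ 0.818 -0.292  0.04 ] [ 0.855 -0.234  0.05 ]
mid [450 150  24  24 424] dock [0.138 0.149] [0.191 0.198] world [ 0.73  -0.305  0.04 ] [ 0.778 -0.253  0.092]
mid [383 156  20  20 321] dock [-0.021  0.159] [0.024 0.204] world [ 0.728 -0.139  0.041] [ 0.773 -0.094  0.082]
mid [496 218  12  28 112] dock [ 0.22 -0.03] [0.246 0.033] world [ 0.555 -0.371  0.04 ] [ 0.618 -0.347  0.048]
mid [ 155  290   43   34 1144] dock [-0.535 -0.143] [-0.469 -0.077] world [0.394 0.335 0.04 ] [0.46 0.4  0.2 ]
mid [126 312  16  10  47] dock [-0.575 -0.137] [-0.539 -0.123] world [0.396 0.403 0.175] [0.412 0.439 0.199]
tall [ 371    0  136   84 3543] dock [-0.043  0.289] [0.187 0.379] world [ 0.87  -0.293  0.2  ] [ 0.95  -0.06   0.406]
tall [    0     4   209   272 51048] dock [-0.805 -0.03 ] [-0.402  0.372] world [0.488 0.276 0.2  ] [0.911 0.676 0.437]
tall [  555    82    85   168 12529] dock [ 0.28  -0.087] [0.478 0.253] world [ 0.512 -0.588  0.2  ] [ 0.846 -0.407  0.272]
tall [140 303  18  11  53] dock [-0.54  -0.125] [-0.505 -0.109] world [0.409 0.371 0.2  ] [0.428 0.404 0.209]
bottle caps dock [array([0.005, 0.184]), array([0.165, 0.173])]
dish,tape world [[ 0.397 -0.163  0.015]
 [ 0.411  0.245  0.015]]
```

```bash
cat >> h.py <<'E'
EX=np.array([.066,-.9978]);EX/=np.linalg.norm(EX);EY=np.array([-EX[1],EX[0]]);O=np.array([.570,-.1262])
def Wd(x,y,z): return np.r_[O+x*EX+y*EY,z]
def Rt(d): # jaws along d
    x=np.r_[d/np.linalg.norm(d),0]; y=np.array([0,0,-1.]); return np.c_[x,y,np.cross(x,y)]
def look(tag):
    r=[]
    for n in("top","side"):
        c=arm.camera(n); cv2.imwrite(f"pics/{n}_{tag}.png",c["frame"][:,:,::-1])
        try:
            p,wh,a,z=box(c)
            o={"top":np.array([.5696,-.1241]),"side":np.array([.5705,-.1283])}[n]
            rel=(p-o)@np.c_[EX,EY]; yaw=(a-np.degrees(np.arctan2(EX[1],EX[0]))+45)%90-45
            print(n,"dock mm",(rel*1000).round(1),"yaw",round(yaw,1),"wh",np.round(wh,1),"z",round(float(z),3))
        except Exception as e: print(n,e)
    s=arm.read_state(); print("t",round(s["time"],2),"ee",s["ee_pos"].round(4),"F",s["wrist_force"].round(2),"op",s["opening"])
E
python3 - <<'E'
from h import *
look("1")
R0=arm.read_state()["tool_rot"]
best=None
for d in(EX,-EX):
    q=arm.ik(Wd(-.154,-.148,.2),Rt(d)); print(q)
    qb=arm.ik(Wd(-.25,0,.2),Rt(EY)); print(qb, arm.ik(Wd(-.25,0,.2),Rt(-EY)))
arm.move_ptp([.10,.30,.34],R0)
d=EX if arm.ik(Wd(-.154,-.148,.2),Rt(EX)) is not None else -EX
print(arm.read_state()["qpos"],arm.ik(Wd(-.154,-.148,.2),Rt(EX)),arm.ik(Wd(-.154,-.148,.2),Rt(-EX)),arm.read_state()["time"])
E
```

```text
top dock mm [-153.  -46.] yaw 14.1 wh [116.8 116.9] z 0.034
side dock mm [-154.1  -48.9] yaw 14.2 wh [119.3 116.8] z 0.034
t 0.2 ee [0.1221 0.5104 0.2009] F [-0.61 -0.99  0.01] op 0.08765674628165866
[-2.42879053e-01  6.21741151e-02  1.80658777e+00 -4.44089210e-16
  1.27283076e+00  1.26186797e+00]
[ 1.25480891e-02  4.06964627e-01  1.36851220e+00 -4.44089210e-16
  1.36611583e+00 -5.35012162e-02] None
[-2.42879053e-01  6.21741151e-02  1.80658777e+00 -4.44089210e-16
  1.27283076e+00 -1.87972469e+00]
[ 1.25480891e-02  4.06964627e-01  1.36851220e+00 -4.44089210e-16
  1.36611583e+00 -5.35012162e-02] None
[ 8.72900666e-01 -2.40096868e-01  1.71995134e+00 -6.47110127e-05
  1.66337470e+00 -4.63022908e-01] [-2.42879053e-01  6.21741151e-02  1.80658777e+00 -4.44089210e-16
  1.27283076e+00  1.26186797e+00] [-2.42879053e-01  6.21741151e-02  1.80658777e+00 -4.44089210e-16
  1.27283076e+00 -1.87972469e+00] 1.1917
```

```bash
python3 - <<'E'
from h import *
R=Rt(EX)
arm.move_ptp(Wd(-.154,-.150,.2),R)
arm.set_gripper(.06)
arm.movel(Wd(-.154,-.150,.012),R,speed=.15)
look("2")
arm.movel(Wd(-.154,-.078,.012),R,speed=.04)
look("3")
arm.movel(Wd(-.154,-.100,.012),R,speed=.1)
arm.movel(Wd(-.154,-.150,.10),R,speed=.2)
look("4")
E
```

```text
top dock mm [-153.4  -45.8] yaw 13.6 wh [114.8 116.7] z 0.034
side dock mm [-132.2  -27.4] yaw 14.1 wh [86.6 63.5] z 0.034
t 4.9 ee [0.4105 0.0175 0.0125] F [0.45 0.2  0.2 ] op 0.0600920301676223
top dock mm [-121.5   19.5] yaw -5.1 wh [23.2  9.5] z 0.034
side dock mm [-151.   -61.6] yaw 14.1 wh [ 93.2 116.6] z 0.034
t 6.95 ee [0.4819 0.0223 0.012 ] F [ 0.05 -0.47 -0.49] op 0.060487741660937684
top dock mm [-154.8  -39.2] yaw 14.4 wh [102.5 116.6] z 0.034
side dock mm [-147.2   -2.6] yaw 12.8 wh [32.2 80.8] z 0.034
t 8.07 ee [0.4102 0.0176 0.099 ] F [0.33 0.63 0.1 ] op 0.059973950104826514
```

View pics/side_3.png

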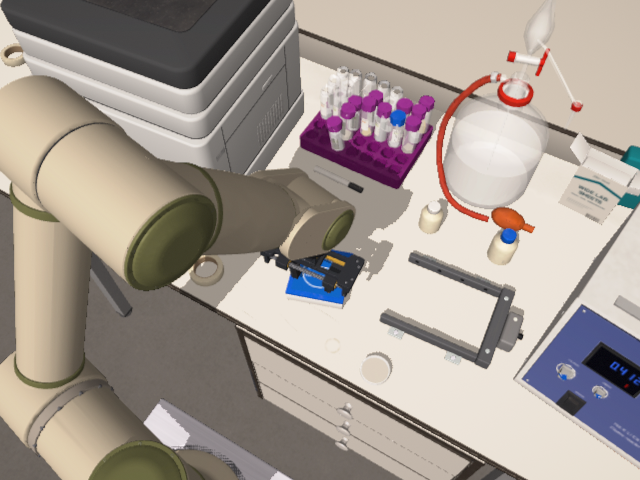

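```bash
python3 -c "
import cv2,numpy as np
r=[]
for n in '234':
  t=cv2.imread(f'pics/top_{n}.png')[180:340,250:420]; s=cv2.imread(f'pics/side_{n}.png')[220:380,240:410]
  r.append(np.vstack([t,s]))
cv2.imwrite('pics/z1.png',cv2.resize(np.hstack(r),None,fx=1.55,fy=1.55))"
```

```text
(no output)
```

View pics/z1.png

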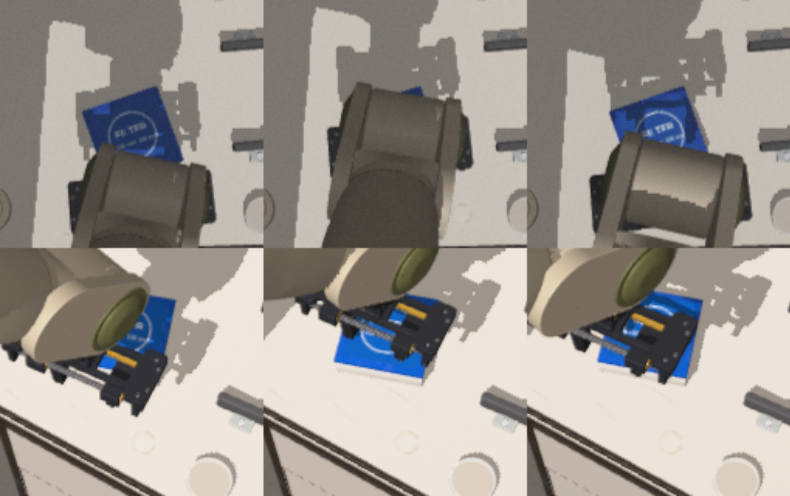

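```bash
python3 - <<'E'
from h import *
s=arm.read_state(); print(s["ee_pos"],s["tool_rot"].round(3),s["qpos"].round(3))
c=arm.camera("side"); W=wpts(c); np.savez("side5.npz",**c); cv2.imwrite("pics/s5.png",cv2.resize(c["frame"][220:380,200:413],(800,600))[:,:,::-1])
for lo in np.arange(.05,.3,.02):
    m=(W[...,2]>lo)&(W[...,2]<lo+.02)&(abs(W[...,0]-.41)<.15)&(abs(W[...,1]-.02)<.15)
    q=W[m]
    if len(q): print(lo.round(2),len(q),q.min(0).round(3),q.max(0).round(3))
c=arm.camera("top"); print(box(c))
E
```

```text
[0.41015654 0.01764475 0.09897337] [[ 0.066 -0.002  0.998]
 [-0.998  0.     0.066]
 [-0.001 -1.    -0.002]] [-0.244  0.186  1.957  0.     1.     1.261]
0.13 57 [ 0.395 -0.027  0.135] [0.413 0.059 0.15 ]
0.15 54 [ 0.395 -0.027  0.151] [0.415 0.061 0.17 ]
0.17 23 [0.395 0.046 0.17 ] [0.409 0.062 0.182]
0.19 46 [ 0.369 -0.071  0.202] [0.388 0.099 0.21 ]
0.21 573 [ 0.369 -0.076  0.21 ] [0.447 0.099 0.23 ]
0.23 1302 [ 0.378 -0.078  0.23 ] [0.451 0.031 0.25 ]
0.25 43 [ 0.386 -0.001  0.25 ] [0.396 0.018 0.27 ]
0.27 15 [ 0.375 -0.018  0.279] [0.401 0.005 0.29 ]
0.29 27 [ 0.377 -0.019  0.291] [ 0.403 -0.002  0.301]
(array([0.52031555, 0.02778736]), (102.48246002197266, 116.58064270019531), 18.15302085876465, np.float64(0.03446892787912541))
```

View pics/s5.png

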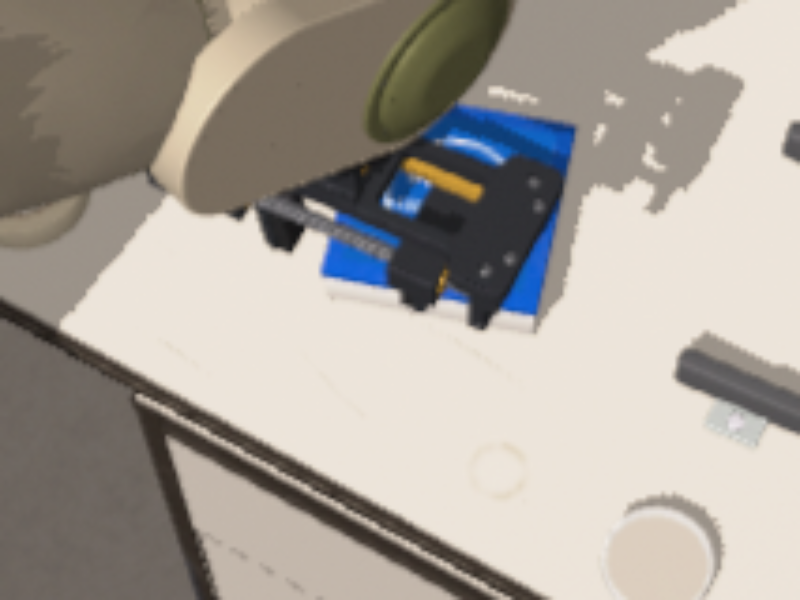

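```bash
python3 - <<'E'
from h import *
c=dict(np.load("side5.npz")); 
def pr(X): 
    x=c["R"]@np.array(X)+c["t"]; p=c["K"]@x/x[2]; return ((p[:2]-[200,220])*600/160).round()
for y in(-.012-.0175,-.012,.048,.065):
    print(y,[pr([.400,y+.0,z]) for z in(.099,.135,.163)])
W=wpts(c)
for (u,v) in((490,318),(490,300),(415,295),(420,270),(285,240)):
    print(u,v,W[int(220+v/3.75),int(200+u/3.75)].round(3))
im=c["frame"][220:380,200:413]
E
```

```text
-0.029500000000000002 [array([426., 352.]), array([425., 320.]), array([424., 294.])]
-0.012 [array([395., 336.]), array([393., 304.]), array([392., 277.])]
0.048 [array([293., 282.]), array([288., 248.]), array([284., 221.])]
0.065 [array([264., 266.]), array([258., 233.]), array([254., 206.])]
490 318 [ 0.388 -0.07   0.203]
490 300 [ 0.381 -0.074  0.235]
415 295 [ 0.378 -0.037  0.211]
420 270 [ 0.383 -0.039  0.226]
285 240 [0.398 0.047 0.149]
```

The fingers passed above the box: the depth data puts the tips about 35 mm above the reported TCP. I'll check this in a free spot with a guarded descent.

```bash
cat >> h.py <<'E'
def tips(c,tag=None):
    W=wpts(c); e=arm.read_state()["ee_pos"]
    d=(W[...,:2]-e[:2])@np.c_[EX,EY]
    near=(abs(W[...,0]-e[0])<.07)&(abs(W[...,1]-e[1])<.12)&(c["frame"].max(-1)<90)
    m=near&(W[...,2]>e[2]-.02)&(W[...,2]<e[2]+.13)&(W[...,2]>.006)
    h=np.sort(W[m][:,2]); print("lowest gripper pts minus ee z:",(h[[0,5,20,60]]-e[2]).round(4),"eez",e[2].round(4))
E
python3 - <<'E'
from h import *
R=Rt(EX)
p=Wd(-.154,-.154,.03)
print(arm.movel(p,R,speed=.1)); tips(arm.camera("side"))
print(p)
for z in(.01,0.,-.01,-.02):
    p[2]=z
    try: g=arm.movel(p,R,speed=.03,guard=3)
    except arm.IKError as e: print("IK",e);break
    s=arm.read_state(); print(z,g,s["ee_pos"].round(4),s["wrist_force"].round(2),round(s["time"],1)); tips(arm.camera("side"))
    if g: break
c=arm.camera("side"); cv2.imwrite("pics/s6.png",cv2.resize(c["frame"][220:380,200:413],(800,600))[:,:,::-1])
E
```

```text
False
lowest gripper pts minus ee z: [0.006  0.0399 0.0451 0.0629] eez 0.0305
[0.40617159 0.01730001 0.03      ]
0.01 False [0.4063 0.0173 0.0101] [-1.43  0.43  0.53] 9.9
lowest gripper pts minus ee z: [0.0401 0.0426 0.0475 0.0696] eez 0.0101
0.0 False [ 4.061e-01  1.730e-02 -2.000e-04] [ 0.18 -1.22 -0.24] 10.4
lowest gripper pts minus ee z: [0.031  0.0401 0.0461 0.0724] eez -0.0
-0.01 False [ 0.4061  0.0173 -0.0101] [-0.46  0.12  0.37] 11.0
lowest gripper pts minus ee z: [0.0356 0.0421 0.0492 0.0798] eez -0.01
-0.02 False [ 0.4061  0.0173 -0.0201] [ 0.03  0.37 -0.21] 11.5
lowest gripper pts minus ee z: [0.0368 0.0427 0.0508 0.0825] eez -0.02
```

View pics/s6.png

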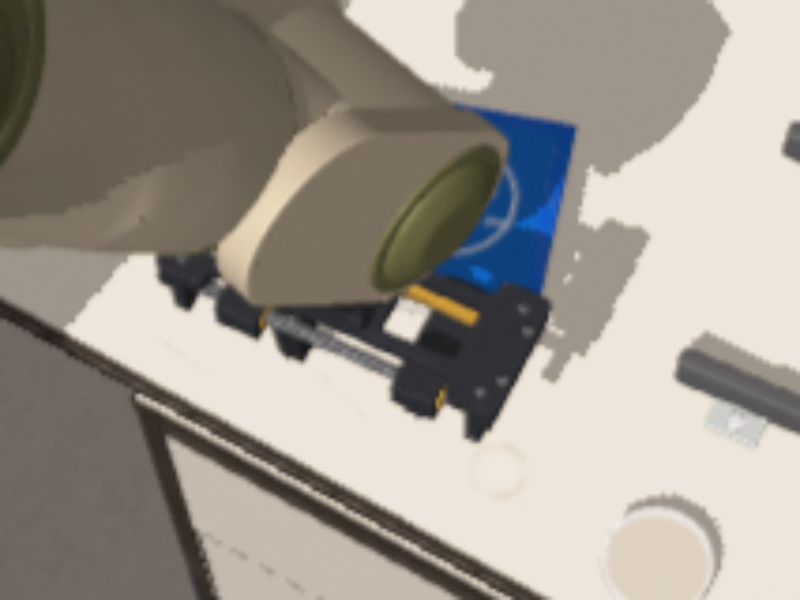

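The descent went 20 mm below "zero" without touching anything, so the offset is real: actual tip height ≈ reported z + ~0.037. I'll redo the side push at reported z = -0.023.

```bash
python3 - <<'E'
from h import *
R=Rt(EX); Z=-.023
arm.movel(Wd(-.154,-.150,Z),R,speed=.1,guard=3)
g=arm.movel(Wd(-.154,-.080,Z),R,speed=.04,guard=15)
s=arm.read_state(); print(g,s["ee_pos"],s["wrist_force"],s["ft_torque"])
arm.movel(Wd(-.154,-.100,Z),R,speed=.1)
arm.movel(Wd(-.154,-.150,.10),R,speed=.2)
arm.movel(Wd(-.154,-.20,.15),R,speed=.2)
look("7")
E
python3 -c "
import cv2,numpy as np
t=cv2.imread('pics/top_7.png')[150:350,230:500]; s=cv2.imread('pics/side_7.png')[200:400,240:510]
cv2.imwrite('pics/z2.png',cv2.resize(np.hstack([t,s]),None,fx=1.48,fy=1.48))"
```

```text
False [ 0.4799994   0.022144   -0.02299411] [ 0.66352415 -0.17089014 -0.6906773 ] [-0.04814001  0.18257543 -0.00739524]
top dock mm [-137.   -11.6] yaw -0.1 wh [116.6 116.2] z 0.034
side dock mm [-138.   -14.6] yaw 0.0 wh [117.9 117.7] z 0.034
t 15.51 ee [0.3605 0.0143 0.1489] F [ 0.71 -0.09  0.18] op 0.06009844861152547
```

View pics/z2.png

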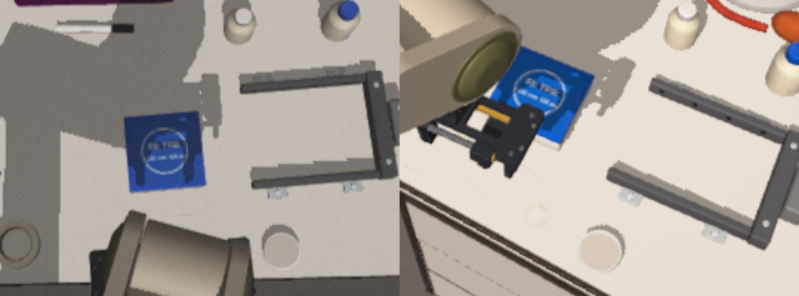

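```bash
python3 - <<'E'
from h import *
R=Rt(EX); Z=-.023
arm.movel(Wd(-.1375,-.150,.10),R,speed=.2)
arm.movel(Wd(-.1375,-.105,Z),R,speed=.12,guard=4)
g=arm.movel(Wd(-.1375,-.067,Z),R,speed=.04,guard=15)
print(g)
arm.movel(Wd(-.1375,-.09,Z),R,speed=.1)
arm.movel(Wd(-.15,-.15,.12),R,speed=.25)
arm.movel(Wd(-.15,-.20,.15),R,speed=.2)
look("8")
print(arm.ik(Wd(-.24,0,.15),Rt(EY)))
E
```

```text
False
top dock mm [-137.2    1.6] yaw -0.0 wh [116.7 116. ] z 0.034
side dock mm [-138.    -1.1] yaw -0.4 wh [118.1 117.6] z 0.034
t 20.07 ee [0.3611 0.0102 0.1491] F [-1.01  0.7   0.09] op 0.0597691713100142
[-5.45874010e-03  4.44086977e-01  1.44724019e+00 -4.44089210e-16
  1.25026549e+00 -7.15080454e-02]
```

```bash
python3 - <<'E'
from h import *
R=Rt(EY); Z=-.023
arm.move_ptp(Wd(-.235,0,.15),R)
arm.movel(Wd(-.235,0,Z),R,speed=.12,guard=4)
g=arm.movel(Wd(-.135,0,Z),R,speed=.05,guard=15)
print(g)
arm.movel(Wd(-.16,0,Z),R,speed=.1)
arm.movel(Wd(-.26,0,.06),R,speed=.2)
look("9")
E
python3 -c "
import cv2,numpy as np
t=cv2.imread('pics/top_9.png')[150:350,230:500]; s=cv2.imread('pics/side_9.png')[200:400,240:510]
cv2.imwrite('pics/z3.png',cv2.resize(np.hstack([t,s]),None,fx=1.48,fy=1.48))"
```

```text
False
top dock mm [-64.5   1.5] yaw -0.0 wh [116.7 116.7] z 0.034
side dock mm [-65.6  -0.9] yaw 0.0 wh [118.9 117.1] z 0.034
t 26.28 ee [0.5524 0.1323 0.059 ] F [-0.11 -0.58  0.14] op 0.06002442169576872
```

View pics/z3.png

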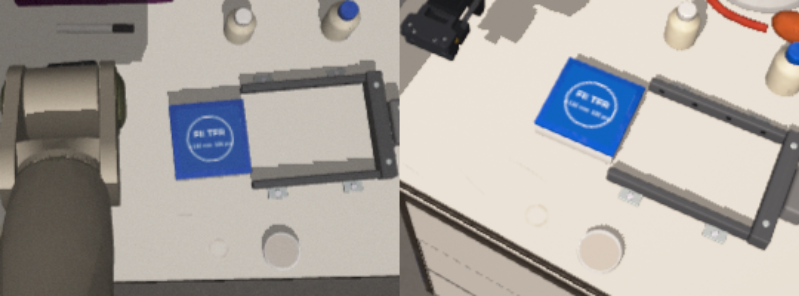

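```bash
python3 - <<'E'
from h import *
R=Rt(EY); Z=-.023
arm.movel(Wd(-.16,0,Z),R,speed=.15,guard=5)
g=arm.movel(Wd(.055,0,Z),R,speed=.05,guard=10)
s=arm.read_state(); print(g,((s["ee_pos"][:2]-O)@np.c_[EX,EY]).round(4))
if not g:
    g=arm.movel(Wd(.084,0,Z),R,speed=.02,guard=6)
    s=arm.read_state(); print(g,((s["ee_pos"][:2]-O)@np.c_[EX,EY]).round(4),s["wrist_force"])
arm.movel(Wd(.03,0,Z),R,speed=.1)
arm.movel(Wd(.0,0,.08),R,speed=.2)
arm.movel(Wd(-.22,0,.15),R,speed=.25)
look("10")
E
python3 -c "
import cv2,numpy as np
t=cv2.imread('pics/top_10.png')[150:350,300:520]; s=cv2.imread('pics/side_10.png')[230:430,320:540]
cv2.imwrite('pics/z4.png',cv2.resize(np.hstack([t,s]),None,fx=1.8,fy=1.8))"
```

```text
False [0.055 0.   ]
True [ 0.0659 -0.0001] [ 0.27084571 -0.28216629 -0.38566317]
top dock mm [136.3   1.4] yaw 0.2 wh [118.9 118.6] z 0.034
side dock mm [135.2  -0. ] yaw -0.0 wh [120.4 117.3] z 0.034
t 34.85 ee [0.5554 0.0922 0.1494] F [-0.22  0.02  0.34] op 0.060108424277497734
```

View pics/z4.png

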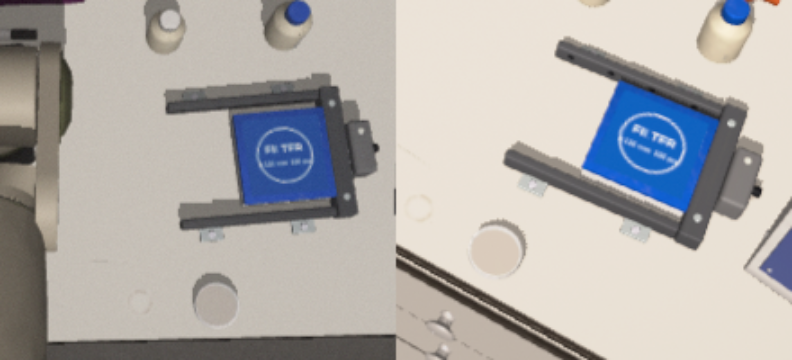

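```bash
python3 - <<'E'
from h import *
R=Rt(EY); Z=-.023
dk=lambda:((arm.read_state()["ee_pos"][:2]-O)@np.c_[EX,EY]).round(4)
arm.movel(Wd(0.0,0,.08),R,speed=.25)
arm.movel(Wd(.035,0,Z),R,speed=.15)
g=arm.movel(Wd(.080,0,Z),R,speed=.02,guard=10)
s=arm.read_state(); print(g,dk(),s["wrist_force"])
for i in range(3): arm.sleep(.1); print(dk(),arm.read_state()["wrist_force"].round(2))
arm.movel(Wd(.03,0,Z),R,speed=.1)
arm.movel(Wd(.0,0,.08),R,speed=.2)
arm.movel(Wd(-.22,0,.15),R,speed=.25)
look("11")
for n in("top","side"):
    im=cv2.imread(f"pics/{n}_11.png"); y,x=(185,380) if n=="top" else (260,410)
    cv2.imwrite(f"pics/e_{n}.png",cv2.resize(im[y:y+110,x:x+120],None,fx=3.3,fy=3.3,interpolation=cv2.INTER_NEAREST))
cv2.imwrite("pics/z5.png",np.hstack([cv2.imread("pics/e_top.png"),cv2.imread("pics/e_side.png")]))
E
```

```text
True [ 0.0659 -0.0002] [-0.50198607  0.30756063 -0.32032514]
[ 0.0659 -0.0004] [0.68 0.46 0.6 ]
[ 0.0658 -0.0005] [-0.1  -0.19 -0.54]
[ 0.0657 -0.0005] [-0.2   0.17 -0.66]
top dock mm [136.5   1.7] yaw -0.1 wh [119.  118.7] z 0.034
side dock mm [135.3  -0. ] yaw -0.0 wh [120.4 117.2] z 0.034
t 40.94 ee [0.5554 0.0922 0.1494] F [-0.18  0.2  -1.1 ] op 0.06030198184531932
```

View pics/z5.png

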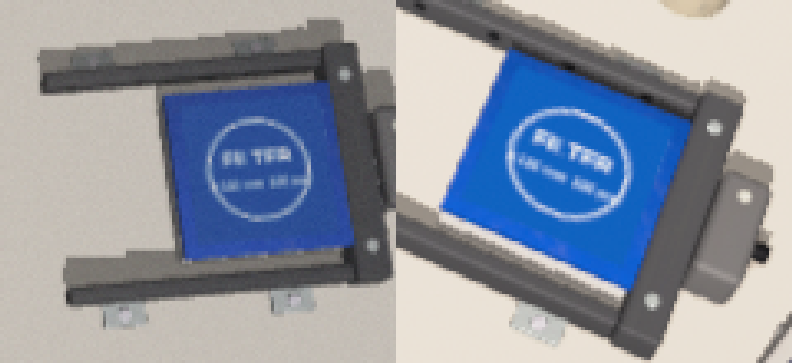

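```bash
python3 - <<'E'
from h import *
a=cv2.imread("pics/side0.png").astype(int);b=cv2.imread("pics/side_11.png").astype(int)
d=abs(a-b).max(-1)
for n,(x,y,w,h) in dict(dish=(360,350,32,35),wb=(415,198,30,36),bb=(485,225,35,40),rails=(380,250,145,115)).items(): print(n,(d[y:y+h,x:x+w]>60).sum())
arm.sign_off()
E
```

```text
dish 0
wb 0
bb 0
rails 3368
the job is handed in; nothing more can be done
```

The box lies flat and square against the end stop, between the rails, and the job is handed in at about 41 s of the 72 s allowed. I pushed it sideways twice from the near side to square it up and centre it on the lane. I then pushed it from behind with two spread fingers until it reached the stop.

**Final checks**
- **Position across the lane:** the box is 0 to 2 mm off the lane centre, with yaw within about 0.1° in both cameras. That leaves roughly 11 mm of free space to each rail.
- **Against the stop:** a second, firmer push (10 N guard) stopped at the same point as the first, 65.9 mm down the lane. Close-up pictures show no gap at the stop face.
- **Bystanders:** the dish and both bottles look unchanged in the side view. I did not compare the tape roll, marker or wash bottle at the end. The arm never worked near the wash bottle or marker, and only pushed well to the side of the tape roll.
- **Robot:** it ended clear of everything, with the gripper raised behind the mouth of the lane.

**What disagreed**
- **Finger height:** the fingertips were about 37 mm higher than the reported tool position, so my first side push passed over the box without touching it. I confirmed the offset with the depth images and a guarded descent, then worked with a corrected height.
- **Distance along the lane:** the box centre reads 135 to 136 mm from the mouth, against 141 mm nominal. The stop face also reads about 4 to 5 mm short in the same images, so I take this as an error in locating the mouth, not a gap at the stop.

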